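Hang the L-shaped cutting template level on the peg

ROBOT

A 6-joint arm with a two-finger parallel gripper is mounted at the origin on a cart in front of the work surface, level with it; the furniture and walls round the work are solid. World frame = base frame: x ahead of the robot, y to its left, z up, the work surface at z = 0. Lengths are in mm, angles in rad, forces in N, time in s.
With the tool pointing down it reaches from about 350 to 975 mm from the base axis. Payload 7.1 kg.
Tool frame: the origin (TCP) lies on the centre line of the jaws, within the pads' length; the fingertips stand 17 mm ahead of it and the grasp point (between the pads) lies 2 mm behind it; z points along the fingers, y is the direction in which the jaws open and shut (so a half turn about z gives the same grasp; the last joint's range is limited). The gripper opens to 88 mm and grips with 3 to 60 N. Pads are 20 mm wide; open, the fingers measure 115 mm over their backs; the gripper's body (75 mm by 178 mm) begins 61 mm behind the grasp point.
Start: joints at [1.179, 0.423, 1.63, -0, 1.089, -0.019], TCP at [227.608, 582.065, 239.675] pointing down, gripper open.
Joint ranges: [-3, 3], [-0.9, 2.11], [0.09, 2.58], [-1.31, 4.45], [0.11, 2.69], [-2.54, 2.54]. Speed limits (rad/s): [2.39, 2.39, 3.01, 3.14, 3.14, 3.14].

INTERFACE

Orientations are given as a unit quaternion [w, x, y, z].
In Python, from bench import r, imaging gives the robot as it stands.
- The arm moves only by the shell command python3 -m pendant 'ROWS'. ROWS is JSON, one flat list of numbers, 5 for each row, row after row: the shift along the tool's x, y, z in m, then the turn about the tool's z in rad, then the closure, from 0 (fully open) to 1 (shut). A call has 1 to 20 rows; each row is the pose to reach, as a shift and turn from the pose commanded when the call began, along the tool's axes at that moment; what a row does not reach only later rows make up. A row lasts 1/10 s, in which the tool goes at most 50 mm and 8.59 degrees, less where a joint would pass 70% of its speed; a pose out of reach is approached as far as the arm can. A call with a gripper value outside its range is refused whole. The fingers move at their own pace and stop on an object; the grip force is fixed at half the most. Time passes only in rows, so rows that repeat a pose let the fingers close. It gives the time, the measured TCP pose, the force and the opening at its end, in the units of the state.
- r.get_state(): the state, without advancing time (a new reading comes with each control period).
- imaging.camera(name): name is "scene" or "side" or "wrist"; returns a dict with "pixels" (384x512x3 uint8, red, green, blue), "intrinsics" (3x3 intrinsics, pixels), "T" (4x4, takes a point from camera to world coordinates). Camera axes: x right, y up, looking along -z (the intrinsics and any distortion apply to the point x, -y, -z); pixel columns grow to the right and rows downward; lengths in mm; the calibration is good to about 2 mm. A picture is of the moment at which its call begins. There is no depth.
- r.close_job(): hands the job in, once; it reports no verdict.
The state is a dict: "clock": time; "q": joint angles; "joint_vel": joint speeds; "effort": joint torques, N m; "tool_pos": TCP position; "eef_rot": TCP orientation; "force": force on the tool from outside, world axes, zero at the start; "torque": the same for the moment, N m; "opening": opening from 0.0 (shut) to 1.0 (fully open).
Only numpy, scipy, OpenCV 4.12 (cv2) and the standard library are available. Lean on these libraries where they do the work, as an engineer would, in place of code of your own. Each camera call takes 0.05 s, during which the arm holds its last target. There are 200 camera calls.

TASK

Take the L-shaped plywood template out of its leaning rack and hang it on the steel peg of the stand by the one of its four holes from which it hangs level, the long bar on top and horizontal. Leave it hanging free there, and leave the loose glue pot and thread spool near the rack where they stand.

Things in the scene. Friction and masses are not known exactly. Their poses are not given: they have to be found in the camera images.
- template_centre (a point): L-shaped template, uniform 8 mm plywood, 0.1-0.2 kg; this point: middle of its 150 x 150 mm outline, mid-thickness. Axes: x across thickness, y along the long bar, z from foot to bar. Bar: y -75..75, z 35..75 mm; leg: y 5..75, z -75..35; other corner empty. Starts leg down in the rack, leaning 35 degrees, top towards the robot, x away from it; lowest 50 mm in the slot, comes out along +z.
- hole_1 (a point): centre of the first of four round 14 mm through holes in a row in the bar, 13 mm below its top edge, at template y -57.5 mm (near the bar's free end); axes as the template's
- hole_2 (a point): centre of hole 2 of the row, alike, at template y -17.5 mm, mid-thickness
- hole_3 (a point): centre of hole 3 of the row, alike, at template y 22.5 mm, mid-thickness
- hole_4 (a point): centre of hole 4 of the row, alike, at template y 62.5 mm, mid-thickness
- rack: dark wooden rack 120 x 99 mm, 63 mm high, fixed; side panels and two inclined boards form the slot, 11 x 75 mm. Origin on the desk, 22 mm under the slot's bottom; x away from the robot, z up.
- hang_peg: steel peg, 6 mm across, 65 mm long, fixed. Origin: its root, 195 mm high, on the axis of a 10 mm round post that ends 10 mm above it. Own z runs outward to the tip (z = 65 mm), roughly towards the robot and rising 12 degrees; y is level, to the left as the robot sees it. Stand base 110 x 80 x 10 mm, reaching 98 mm before and 12 mm behind the post.
- glue_pot_centre (a point): small glue pot with blue lid, 47 mm across, 70 mm high, standing loose on the desk; this point is half-way up
- spool_centre (a point): the thread spool that stands by itself farther back than the glue pot, in front of the other spools, 35 mm across, 44 mm high, standing loose on the desk; this point is half-way up

How it is judged (in metres and radians):
At the end, for the whole second after the job is handed in: The peg passes through one of the template's holes (hole centre within 10 mm of the peg's axis, between 6 mm from the root and 5 mm from the tip), the bar is on top and level within 8 degrees, the plate is upright within 26 degrees fore and aft, and the template hangs free and at rest (((z of hole_1 in the frame of hang_peg between 0.006 and 0.06 m and x of hole_1 in the frame of hang_peg between -0.01 and 0.01 m and y of hole_1 in the frame of hang_peg between -0.01 and 0.01 m) or (z of hole_2 in the frame of hang_peg between 0.006 and 0.06 m and x of hole_2 in the frame of hang_peg between -0.01 and 0.01 m and y of hole_2 in the frame of hang_peg between -0.01 and 0.01 m) or (z of hole_3 in the frame of hang_peg between 0.006 and 0.06 m and x of hole_3 in the frame of hang_peg between -0.01 and 0.01 m and y of hole_3 in the frame of hang_peg between -0.01 and 0.01 m) or (z of hole_4 in the frame of hang_peg between 0.006 and 0.06 m and x of hole_4 in the frame of hang_peg between -0.01 and 0.01 m and y of hole_4 in the frame of hang_peg between -0.01 and 0.01 m)) and angle between template_centre's own y axis and vertical between 1.43 and 1.71 rad and angle between template_centre's own z axis and vertical below 0.45 rad and linear speed of template below 0.03 m/s and angular speed of template below 0.3 rad/s); the robot touches nothing.
It fails at once if the glue pot is shifted more than 30 mm or knocked over (distance of glue_pot_centre from where it was at the start of the episode above 0.03 m or angle between glue_pot_centre's own z axis and vertical above 0.5 rad).
It fails at once if the spool is shifted more than 30 mm or knocked over (distance of spool_centre from where it was at the start of the episode above 0.03 m or angle between spool_centre's own z axis and vertical above 0.5 rad).
It also fails if it takes over 42 s, if anything falls off the work surface, if the arm or the gripper's body presses on something with over 40 N, if the wrist force passes 120 N, or if a joint passes its speed limit or range.

## Working session

There is one attempt and no reset: what is moved stays moved. The work goes in short steps, Python scripts to look and compute and a shell command to move; the robot and the scene stay as the last step left them, time stands still between calls to the robot, and variables do not carry over. Pictures are saved under pics/ and viewed, about 8 in all and at most 12, crops included, and the job is handed in when it is done.

```bash
ls; mkdir -p pics; python3 - <<'E'
from bench import r, imaging
import cv2, numpy as np
print(r.get_state())
for n in("scene","side","wrist"):
    c=imaging.camera(n); cv2.imwrite(f"pics/{n}0.png",c["pixels"][:,:,::-1]); np.savez(f"pics/{n}0.npz",**{k:np.array(v) for k,v in c.items()}); print(n,np.round(c["T"],3).tolist(),np.round(c["intrinsics"],1).tolist(),c.keys())
E
```

```text
pics
{'clock': 0.0, 'q': array([ 1.17898747e+00,  4.23825556e-01,  1.63066252e+00,  1.45225948e-05,
        1.08861823e+00, -1.89447757e-02]), 'joint_vel': array([-0.00122691,  0.00037602, -0.00098816, -0.00072801,  0.00039618,
        0.00050204]), 'effort': array([ 8.38277192e-04, -5.44631302e+01, -2.73665947e+01,  6.43760199e-02,
        2.26516742e-02, -1.13534604e-04]), 'tool_pos': array([227.41885408, 581.59615617, 238.92202383]), 'eef_rot': array([-1.60640153e-04,  1.85357207e-01,  9.82670918e-01, -7.39610744e-04]), 'force': array([ 0.0708447 ,  0.80035572, -0.02333472]), 'torque': array([ 0.015634  ,  0.04602168, -0.04002812]), 'opening': 0.9993843283539504}
scene [[-0.962, 0.197, -0.189, 397.885], [-0.273, -0.67, 0.69, 653.176], [0.009, 0.715, 0.699, 840.309], [0.0, 0.0, 0.0, 1.0]] [[388.1, 0.0, 255.3], [0.0, 388.1, 194.1], [0.0, 0.0, 1.0]] dict_keys(['pixels', 'intrinsics', 'T'])
side [[-0.949, 0.145, -0.279, 347.641], [-0.314, -0.4, 0.861, 711.88], [0.014, 0.905, 0.425, 510.486], [0.0, 0.0, 0.0, 1.0]] [[371.8, 0.0, 256.5], [0.0, 371.8, 181.7], [0.0, 0.0, 1.0]] dict_keys(['pixels', 'intrinsics', 'T'])
wrist [[0.364, -0.891, -0.272, 153.026], [0.931, 0.348, 0.107, 611.115], [-0.001, -0.293, 0.956, 383.98], [0.0, 0.0, 0.0, 1.0]] [[303.4, 0.0, 256.7], [0.0, 303.4, 191.2], [0.0, 0.0, 1.0]] dict_keys(['pixels', 'intrinsics', 'T'])
```

View pics/scene0.png

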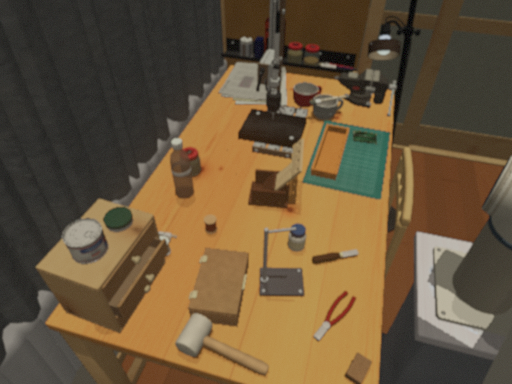

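View pics/side0.png

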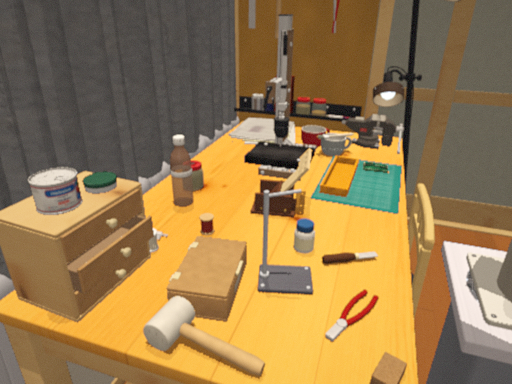

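```bash
cat > h.py <<'E'
import numpy as np, cv2
def load(n): return np.load(f"pics/{n}.npz")
def ray(c,u,v):
    K=c["intrinsics"];T=c["T"]
    d=np.array([(u-K[0,2])/K[0,0],-(v-K[1,2])/K[1,1],-1.]); d=T[:3,:3]@d
    return T[:3,3],d/np.linalg.norm(d)
def onplane(c,u,v,z):
    o,d=ray(c,u,v); return o+d*(z-o[2])/d[2]
def onpl(c,u,v,p,n):
    o,d=ray(c,u,v); return o+d*(n@(p-o))/(n@d)
def tri(a,b):
    (o1,d1),(o2,d2)=a,b
    s=np.linalg.lstsq(np.c_[d1,-d2],o2-o1,rcond=None)[0]
    p,q=o1+s[0]*d1,o2+s[1]*d2
    return (p+q)/2,np.linalg.norm(p-q)
def proj(c,P):
    T=c["T"];K=c["intrinsics"];p=T[:3,:3].T@(np.asarray(P,float)-T[:3,3])
    return np.array([K[0,2]+K[0,0]*p[0]/-p[2],K[1,2]+K[1,1]*-p[1]/-p[2]])
def snap(*names,tag):
    from bench import imaging
    for n in names:
        c=imaging.camera(n); np.savez(f"pics/{n}{tag}.npz",**{k:np.array(v) for k,v in c.items()})
def crop(name,x0,y0,x1,y1,s): 
    im=load(name)["pixels"][y0:y1,x0:x1,::-1]
    return cv2.resize(im,None,fx=s,fy=s,interpolation=cv2.INTER_CUBIC)
E
python3 - <<'E'
from h import *
a=crop("scene0",235,130,335,305,3.4);b=crop("side0",235,140,335,300,3.7)
h=595
pad=lambda i:cv2.copyMakeBorder(i,0,max(0,h-i.shape[0]),0,0,cv2.BORDER_CONSTANT)[:h]
cv2.imwrite("pics/c0.png",np.hstack([pad(a),pad(b)]))
S,D=load("scene0"),load("side0")
print("spool top",onplane(S,210,218,44),onplane(D,207,216,44))
print("pot lid",onplane(S,298,229,70),onplane(D,305,224,70))
E
```

```text
spool top [707.84023526  -7.1813816   44.        ] [705.76063249  -3.66435699  44.        ]
pot lid [464.3991819  -13.81525473  70.        ] [463.4826555   -5.44137441  70.        ]
```

View pics/c0.png

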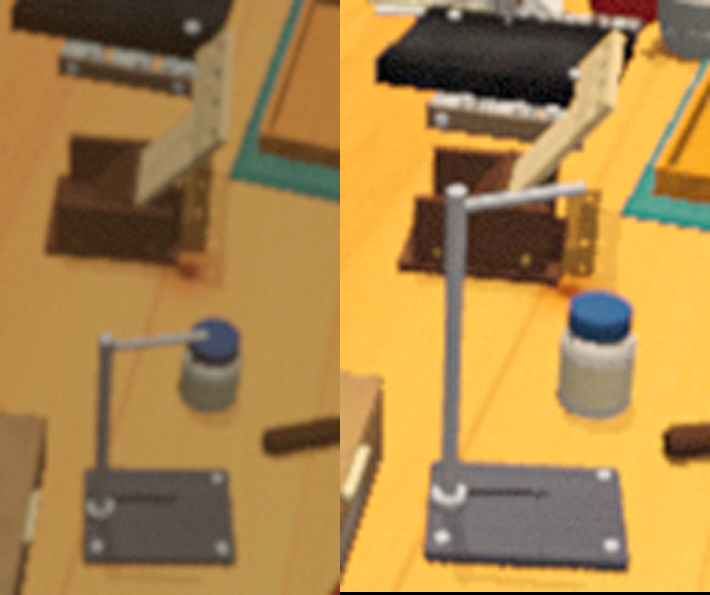

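The pictures show the rack and the leaning template near scene px (275,185). The template's bar top edge runs from about (300,139) to (301,172). The stand post is at (266,230), with the peg tip at (296,228). The pot lid is at (298,229) and the spool at (210,218).

```bash
python3 - <<'E'
from h import *
S,D=load("scene0"),load("side0")
pts=dict(far=((300.3,139.4),(310.1,150.3)),near=((301.5,171.8),(309.3,167.8)),tip=((295.9,228.2),(300.7,191.1)),root=((266.5,231.2),(266.4,196)),ptop=((266.2,229),(266.6,190.5)))
for k,(a,b) in pts.items(): print(k,*[np.round(x,1) for x in tri(ray(S,*a),ray(D,*b))])
for k,h in(("far",145),("near",145),("tip",208.5),("root",195),("ptop",205)):
    print(k,h,onplane(S,*pts[k][0],h).round(1),onplane(D,*pts[k][1],h).round(1))
print("base",[onplane(S,235+u/3.4,130+v/3.4,10).round(1) for u,v in((85,470),(230,470),(233,562),(85,562),(100,505))])
E
```

```text
far [ 520.3 -319.9  129.7] 7.1
near [ 488.6 -153.6  144.6] 1.3
tip [458.3 101.7 204.2] 1.4
root [519.6 116.3 190.5] 1.6
ptop [518.5 122.2 204.9] 0.3
far 145 [ 521.  -297.8  145. ] [ 510.2 -279.8  145. ]
near 145 [ 489.2 -152.9  145. ] [ 487.9 -152.9  145. ]
tip 208.5 [457.2 105.2 208.5] [457.4 110.5 208.5]
root 195 [518.  119.8 195. ] [517.9 125.2 195. ]
ptop 205 [518.3 122.3 205. ] [518.5 122.5 205. ]
base [array([537.1,  91.2,  10. ]), array([432.1,  60.7,  10. ]), array([415.2, 137.4,  10. ]), array([516.3, 166.8,  10. ]), array([518.3, 117.9,  10. ])]
```

```bash
python3 -m pendant '[-0.545,-0.637,-0.061,1.0,0, -0.545,-0.637,-0.061,1.0,0, -0.545,-0.637,-0.061,1.0,0, -0.545,-0.637,-0.061,1.0,0, -0.545,-0.637,-0.061,1.0,0, -0.545,-0.637,-0.061,1.0,0, -0.545,-0.637,-0.061,1.0,0, -0.545,-0.637,-0.061,1.0,0, -0.545,-0.637,-0.061,1.0,0, -0.545,-0.637,-0.061,1.0,0, -0.545,-0.637,-0.061,1.0,0, -0.545,-0.637,-0.061,1.0,0, -0.545,-0.637,-0.061,1.0,0, -0.545,-0.637,-0.061,1.0,0, -0.545,-0.637,-0.061,1.0,0, -0.545,-0.637,-0.061,1.0,0, -0.545,-0.637,-0.061,1.0,0, -0.545,-0.637,-0.061,1.0,0, -0.545,-0.637,-0.061,1.0,0, -0.545,-0.637,-0.061,1.0,0]'
python3 - <<'E'
from h import *
snap("wrist",tag=1)
W=load("wrist1"); print(W["T"].round(3).tolist())
cv2.imwrite("pics/w1.png",cv2.resize(W["pixels"][:,:,::-1],(800,600),interpolation=cv2.INTER_CUBIC))
E
```

```text
clock: 2.15
tool_pos: [502.4, -208.7, 300.2]
eef_rot: [-0.001, 0.634, 0.774, -0.0]
force: [-0.5, 0.7, -0.3]
opening: 1.002
[[0.98, -0.189, -0.057, 487.168], [0.197, 0.938, 0.285, -129.934], [-0.0, -0.291, 0.957, 445.285], [0.0, 0.0, 0.0, 1.0]]
```

View pics/w1.png

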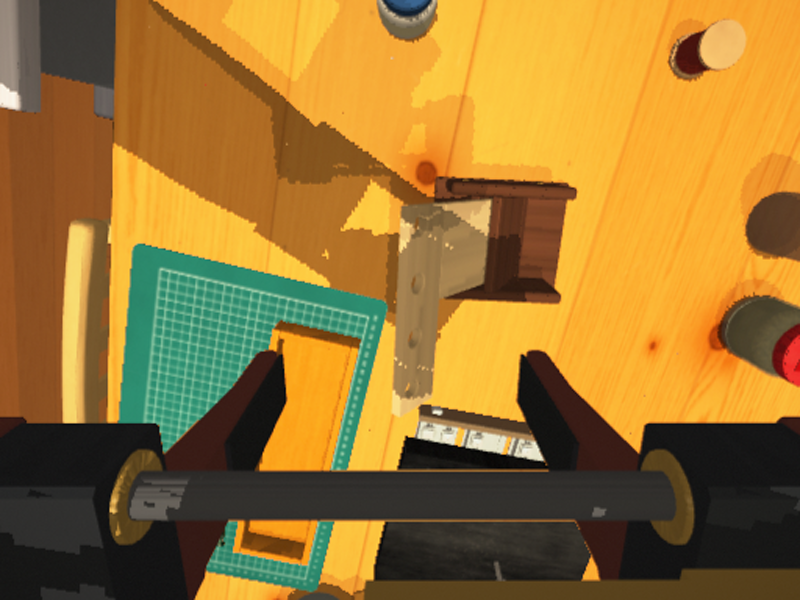

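```bash
python3 - <<'E'
from h import *
im=crop("wrist1",240,115,330,275,3.7)
im=cv2.convertScaleAbs(im,alpha=1.0)
cv2.imwrite("pics/w1c.png",cv2.resize(im,None,fx=1,fy=1)); print(im.shape)
E
```

```text
(592, 333, 3)
```

View pics/w1c.png

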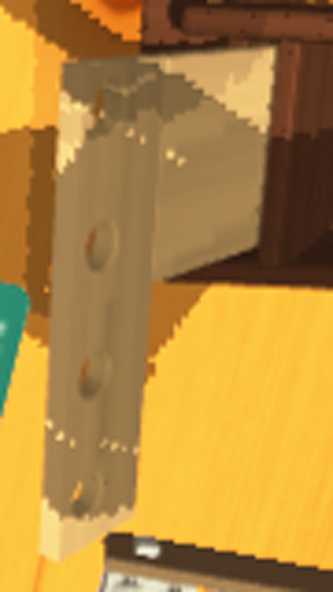

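```bash
python3 - <<'E'
from h import *
W=load("wrist1")
H=[onplane(W,240+x/3.7,115+y/3.7,136.5) for x,y in((88,494),(95,376),(101,245),(99,103))]
H=np.array(H);print(H.round(1),np.linalg.norm(np.diff(H,axis=0),axis=1).round(1))
d=H[3]-H[0];print("y axis ang",np.degrees(np.arctan2(d[1],d[0])))
for k,(x,y) in dict(fn=(62,65),ff=(43,555)).items(): print(k,onplane(W,240+x/3.7,115+y/3.7,142.6).round(1))
E
```

```text
[[ 526.9 -286.7  136.5]
 [ 521.  -248.4  136.5]
 [ 514.5 -209.   136.5]
 [ 505.6 -169.7  136.5]] [38.6 40.  40.3]
y axis ang 100.31974107034797
fn [ 493.5 -160.9  142.6]
ff [ 516.9 -306.4  142.6]
```

The crop shows the holes' back-face centres at crop px (88,494), (95,376), (101,245) and (99,103). Cast to their known height they are 40 mm apart, as specified. I'll go down onto the bar between holes 2 and 3 and close.

```bash
python3 -m pendant '[-0.022,0.005,0.05,0.03,0, -0.022,0.005,0.1,0.03,0, -0.022,0.005,0.13,0.03,0.3, -0.022,0.005,0.15,0.03,0.5, -0.022,0.005,0.15,0.03,0.6, -0.022,0.005,0.15,0.03,0.6]'
python3 - <<'E'
from h import *
snap("wrist","side",tag=2)
a=crop("wrist2",150,100,400,300,1.9); b=crop("side2",235,120,335,230,3.2)
h=380
pad=lambda i:cv2.copyMakeBorder(i,0,max(0,h-i.shape[0]),0,0,cv2.BORDER_CONSTANT)[:h]
cv2.imwrite("pics/c2.png",np.hstack([pad(a),pad(b)]))
E
```

```text
clock: 2.8
tool_pos: [512.6, -229.4, 151.2]
eef_rot: [-0.0, 0.645, 0.764, 0.0]
force: [-0.4, 0.1, 0.3]
opening: 0.674
```

View pics/c2.png

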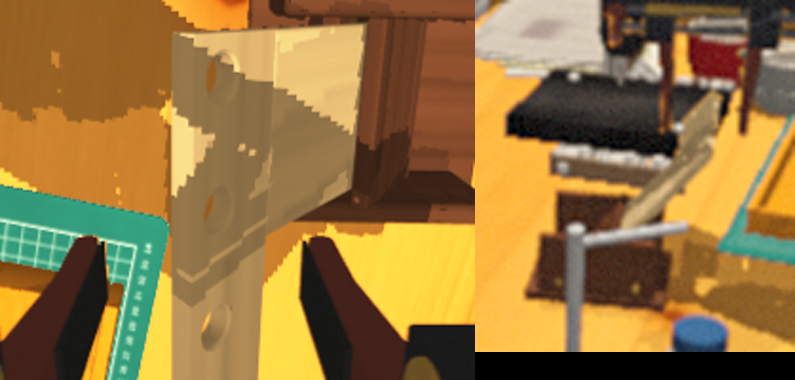

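Wrist crop: the fingertips at (90,240) and (320,240) straddle the bar between hole 3 (218,212) and hole 2 (217,325), squared to the bar. I'll close now.

```bash
python3 -m pendant '[0,0,0,0,0.8, 0,0,0,0,1, 0,0,0,0,1, 0,0,0,0,1, 0,0,0,0,1, 0,0,0,0,1, 0,0,0,0,1, 0,0,0,0,1]'
```

```text
clock: 3.7
tool_pos: [512.4, -230.4, 150.9]
eef_rot: [0.0, 0.645, 0.764, -0.0]
force: [-2.4, -0.5, 4.5]
opening: 0.137
```

```bash
python3 -m pendant '[0,-0.003,-0.004,0,1, 0,-0.006,-0.008,0,1, 0,-0.009,-0.0125,0,1, 0,-0.0115,-0.0165,0,1, 0,-0.014,-0.0205,0,1, 0,-0.017,-0.0245,0,1, 0,-0.017,-0.0245,0,1]'
python3 - <<'E'
from h import *
snap("wrist","side",tag=3)
a=crop("wrist3",150,100,400,300,1.9); b=crop("side3",235,120,335,230,3.2)
h=380
pad=lambda i:cv2.copyMakeBorder(i,0,max(0,h-i.shape[0]),0,0,cv2.BORDER_CONSTANT)[:h]
cv2.imwrite("pics/c3.png",np.hstack([pad(a),pad(b)]))
E
```

```text
clock: 4.4
tool_pos: [495.4, -233.3, 175.8]
eef_rot: [0.0, 0.645, 0.764, -0.0]
force: [1.6, -0.2, -0.1]
opening: 0.139
```

View pics/c3.png

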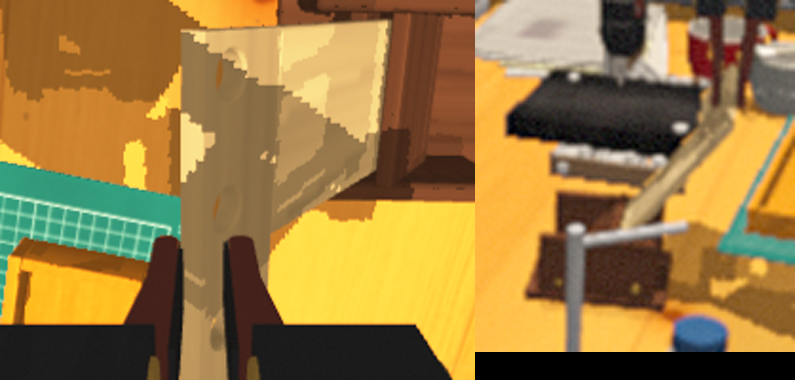

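The template is held between the fingers at (165..240, 240) and is coming out with them, with the wrist force near zero. I'll continue along the slot, then go up.

```bash
python3 -m pendant '[0,-0.003,-0.004,0,1, 0,-0.006,-0.008,0,1, 0,-0.009,-0.0125,0,1, 0,-0.0115,-0.0165,0,1, 0,-0.014,-0.0205,0,1, 0,-0.017,-0.0245,0,1, 0,-0.02,-0.029,0,1, 0,-0.023,-0.033,0,1, 0,-0.03,-0.05,0,1, 0,-0.035,-0.075,0,1, 0,-0.035,-0.1,0,1, 0,-0.035,-0.125,0,1, 0,-0.035,-0.15,0,1, 0,-0.035,-0.17,0,1, 0,-0.035,-0.17,0,1, 0,-0.035,-0.17,0,1]'
python3 - <<'E'
from h import *
snap("wrist","side","scene",tag=4)
a=crop("wrist4",150,100,400,300,1.9); b=crop("side4",235,60,335,190,3.2)
h=420
pad=lambda i:cv2.copyMakeBorder(i,0,max(0,h-i.shape[0]),0,0,cv2.BORDER_CONSTANT)[:h]
cv2.imwrite("pics/c4.png",np.hstack([pad(a),pad(b)]))
E
```

```text
clock: 6.1
tool_pos: [460.8, -238.9, 344.8]
eef_rot: [0.0, 0.645, 0.764, -0.0]
force: [0.4, 0.4, -1.2]
opening: 0.082
```

View pics/c4.png

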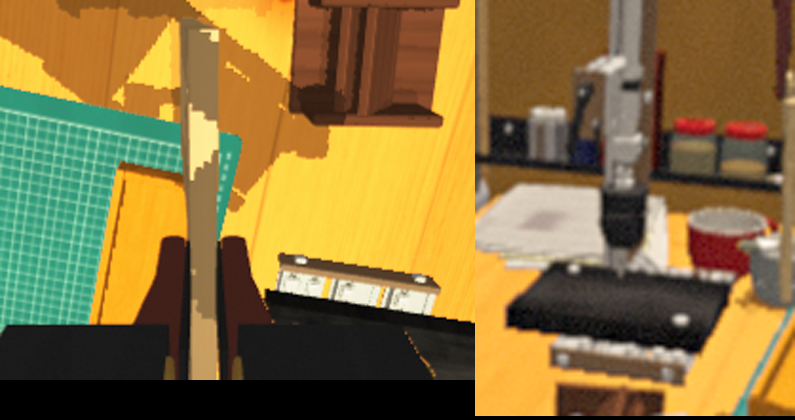

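Wrist view: the plate has swung upright in the pads, and its bar end is at crop (200,25). I'll check its depth and tilt in the fixed cameras.

```bash
python3 - <<'E'
from h import *
W,S,D=load("wrist4"),load("scene4"),load("side4")
for z in(335,340,345): print(z,[onplane(W,150+x/1.9,100+y/1.9,z).round(1) for x,y in((181,25),(218,28))])
tcp=np.array([460.8,-238.9,344.8]);print(proj(S,tcp),proj(D,tcp))
u,v=proj(S,tcp).astype(int);a=crop("scene4",u-50,max(0,v-30),u+60,v+75,3.6)
u2,v2=proj(D,tcp).astype(int);b=crop("side4",u2-50,max(0,v2-30),u2+60,v2+95,3.6)
print(u-50,max(0,v-30),u2-50,max(0,v2-30),a.shape)
h=max(a.shape[0],b.shape[0])
pad=lambda i:cv2.copyMakeBorder(i,0,h-i.shape[0],0,0,cv2.BORDER_CONSTANT)
cv2.imwrite("pics/c5.png",np.hstack([pad(a),pad(b)]))
E
```

```text
335 [array([ 443.5, -167.3,  335. ]), array([ 453.1, -166.4,  335. ])]
340 [array([ 443.6, -167. ,  340. ]), array([ 452.9, -166.2,  340. ])]
345 [array([ 443.7, -166.8,  345. ]), array([ 452.7, -166. ,  345. ])]
[326.54665963  92.12358071] [332.72578128  82.20575027]
276 62 282 52 (378, 396, 3)
```

View pics/c5.png

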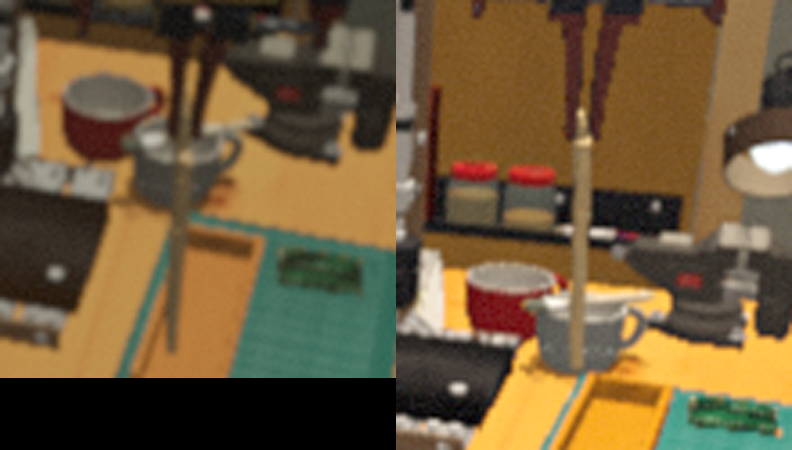

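```bash
python3 - <<'E'
from h import *
S,D=load("scene4"),load("side4")
n=np.array([-.17,.985,0]);p=np.array([448.2,-166.5,0])
for k,c,u,v in(("side top",D,333.9,92.3),("side bot",D,332.3,154.2),("scene top",S,276+183/3.6,62+152/3.6),("scene bot",S,323.8,159.2)):
    print(k,onpl(c,u,v,p,n).round(1))
E
```

```text
side top [ 447.3 -166.7  334.8]
side bot [ 436.1 -168.6  182.9]
scene top [ 450.7 -166.1  354.3]
scene bot [ 436.3 -168.6  189.2]
```

```bash
python3 -m pendant '[0.01,0.001,0,0,1, 0.03,0.002,0,-0.01,1, 0.055,0.004,0,-0.02,1, 0.085,0.006,0,-0.03,1, 0.12,0.009,0,-0.04,1, 0.155,0.012,0,-0.05,1, 0.19,0.015,0,-0.06,1, 0.225,0.018,0,-0.07,1, 0.255,0.021,0,-0.07,1, 0.28,0.023,0,-0.07,1, 0.3,0.025,0,-0.07,1, 0.312,0.026,0.01,-0.07,1, 0.318,0.026,0.03,-0.07,1, 0.32,0.026,0.055,-0.07,1, 0.32,0.026,0.08,-0.07,1, 0.32,0.026,0.095,-0.07,1, 0.32,0.026,0.095,-0.07,1, 0.32,0.026,0.095,-0.07,1]'
python3 - <<'E'
from h import *
snap("wrist","side","scene",tag=6)
S,D=load("scene6"),load("side6")
W=load("wrist6");tcp=np.array([433,81,250.])
a=crop("wrist6",170,0,400,260,1.55)
u,v=proj(S,tcp).astype(int);b=crop("scene6",u-70,max(0,v-30),u+40,v+110,2.8)
u2,v2=proj(D,tcp).astype(int);c=crop("side6",u2-70,max(0,v2-30),u2+40,v2+150,2.8)[:600]
print(u-70,max(0,v-30),u2-70,max(0,v2-30),a.shape,b.shape,c.shape)
h=max(i.shape[0] for i in(a,b,c))
pad=lambda i:cv2.copyMakeBorder(i,0,h-i.shape[0],0,0,cv2.BORDER_CONSTANT)
im=np.hstack([pad(a),pad(b),pad(c)]);print(im.shape);s=min(1,800/im.shape[1],600/im.shape[0]);print(s)
cv2.imwrite("pics/c6.png",cv2.resize(im,None,fx=s,fy=s))
E
```

```text
clock: 8.05
tool_pos: [432.9, 80.8, 249.8]
eef_rot: [-0.0, 0.618, 0.786, -0.0]
force: [-0.0, 0.7, -1.7]
opening: 0.087
241 179 248 135 (403, 356, 3) (392, 308, 3) (504, 308, 3)
(504, 972, 3)
0.823045267489712
```

View pics/c6.png

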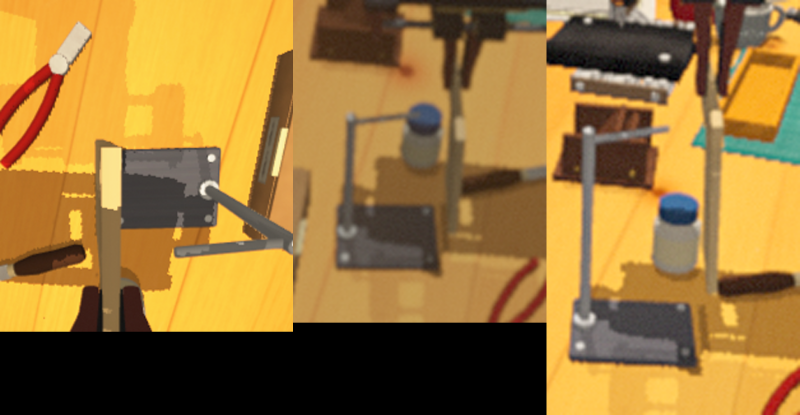

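```bash
python3 - <<'E'
from h import *
W,S,D=load("wrist6"),load("scene6"),load("side6")
w=lambda x,y:(170+x/1.2757,y/1.2757)
print("tip W",onplane(W,*w(177,252),208.5).round(1)," posttop W",onplane(W,*w(285,239),205).round(1))
for z in(240,244): print("end",z,[onplane(W,*w(x,y),z).round(1) for x,y in((100,148),(122,148))])
ang=2*np.arctan2(.786,.618);yv=np.array([-np.sin(np.radians(13.7)),np.cos(np.radians(13.7)),0])
tcp=np.array([432.9,80.8,249.8]);p=tcp+73.5*yv;print("expected end",p.round(1), "tool y",2*.618*.786,2*.786**2-1)
for k,c,u,v in(("side top",D,321.6,181.9),("side bot",D,319,260.9),("scene top",S,313,228.9),("scene bot",S,310.4,278.8)): print(k,onpl(c,u,v,p,yv).round(1))
print("top tri",tri(ray(S,313,228.9),ray(D,321.6,181.9)),"bot tri",tri(ray(S,310.4,278.8),ray(D,319,260.9)))
im=crop("wrist6",235,95,410,210,4.5);cv2.imwrite("pics/c7.png",im);print(im.shape)
E
```

```text
tip W [461.6 107.5 208.5]  posttop W [514.1 126.3 205. ]
end 240 [array([412.5, 150. , 240. ]), array([420.8, 152. , 240. ])]
end 244 [array([412.5, 150.2, 244. ]), array([420.6, 152.2, 244. ])]
expected end [415.5 152.2 249.8] tool y 0.971496 0.23559200000000002
side top [416.3 152.4 252.1]
side bot [407.4 150.2  93.5]
scene top [419.3 153.1 272.5]
scene bot [406.3 150.  103. ]
top tri (array([420.2128404 , 123.18737375, 238.55752123]), np.float64(0.6699411763853097)) bot tri (array([407.62269628, 137.62081981,  84.43825813]), np.float64(2.2838379265289777))
(518, 788, 3)
```

View pics/c7.png

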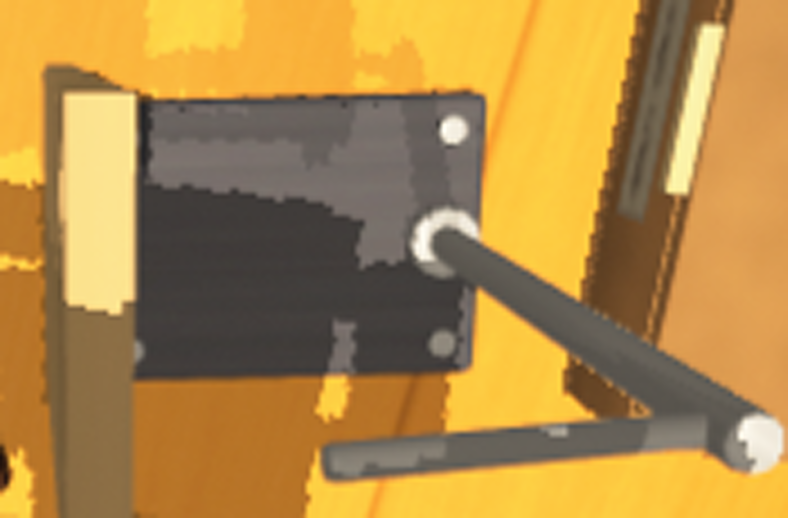

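Wrist crop: peg tip at (330,463), post top at (760,443), plate top edge's end corners at (63,93) and (136,93). I'll get the plan offset from these, and the height from pixel profiles.

```bash
python3 - <<'E'
from h import *
W,S,D=load("wrist6"),load("scene6"),load("side6")
w=lambda x,y:(235+x/4.5,95+y/4.5)
tip=onplane(W,*w(330,463),208.5);pt=onplane(W,*w(760,443),205)
e1,e2=[onplane(W,*w(x,93),243) for x in(63,136)]
print(tip.round(1),pt.round(1),e1.round(1),e2.round(1),np.linalg.norm(e1-e2))
pd=tip-pt;pd[2]=0;print("peg len",np.linalg.norm(pd),"peg ang",np.degrees(np.arctan2(-pd[1],-pd[0])))
pd/=np.linalg.norm(pd);lat=np.array([pd[1],-pd[0],0]);  # to the left
for a in (13.6,):
    yv=np.array([-np.sin(np.radians(a)),np.cos(np.radians(a)),0]);e=(e1+e2)/2
    h3=e-52.5*yv;print("hole3",h3.round(1),"lateral off(left+)",((h3-pt)@lat).round(2),((h3-tip)@lat).round(2),"ahead of tip",((h3-tip)@pd).round(1))
for n,c,u0,rows in(("side top",D,322,range(166,192,1)),("side bot",D,319,range(252,268)),("scene top",S,313,range(212,236)),("scene bot",S,310,range(270,286))):
    print(n)
    for v in rows: print(v,' '.join('%3d,%3d,%3d'%tuple(c["pixels"][v,u]) for u in range(u0-4,u0+5)))
E
```

```text
[461.4 107.2 208.5] [522.3 124.  205. ] [412.8 150.4 243. ] [420.4 152.3 243. ] 7.8871752941070845
peg len 63.13383129099855 peg ang 15.381072060550016
hole3 [429.  100.3 243. ] lateral off(left+) 1.95 1.95 ahead of tip 33.2
side top
166 138,117, 80 195,160,103 223,177, 98 198,145, 64 107, 70, 35  48, 24, 32  74, 41, 34  81, 42, 34  94, 51, 37
167 151,125, 90 193,160,105 205,165, 99 162,121, 63  76, 50, 32  61, 31, 36  74, 38, 30  76, 38, 32 100, 56, 42
168 152,130, 88 189,158,112 187,155,102 133,105, 62  53, 35, 28  60, 37, 35  79, 37, 34  78, 41, 35 103, 60, 36
169 142,118, 82 181,153,108 177,145,102 113, 90, 59  51, 37, 34  65, 34, 37  75, 40, 33  77, 39, 29 113, 74, 47
170 137,114, 76 160,132, 90 152,125, 82  92, 76, 55  44, 35, 35  68, 35, 35  81, 40, 36  76, 44, 38 112, 94, 76
171 138,117, 81 150,122, 83 147,123, 84 101, 84, 60  51, 38, 34  70, 39, 39  76, 39, 33  75, 32, 31 141, 92, 61
172 136,113, 76 157,129, 90 162,134, 90 118, 99, 68  67, 53, 46  71, 33, 30  82, 45, 38  73, 32, 25 149, 87, 34
173 138,112, 76 151,123, 87 149,126, 84 118, 98, 65  69, 57, 43  68, 31, 27  79, 4
[... 7646 characters left out ...]
, 57 144,107, 57 144,107, 56
280 105, 74, 38 106, 77, 39 122, 91, 55 133,105, 63 137,108, 67 144,111, 66 160,124, 68 163,123, 65 165,125, 67
281 109, 78, 40 108, 75, 40 126, 93, 49 142,107, 60 145,110, 62 151,116, 63 164,126, 66 169,130, 69 169,128, 67
282 107, 73, 36 108, 78, 42 120, 86, 44 134, 97, 51 138,100, 54 141,103, 56 147,108, 57 149,109, 57 148,109, 58
283 106, 73, 36 106, 74, 39 116, 81, 42 127, 88, 43 133, 96, 49 136, 98, 53 135, 98, 52 133, 95, 48 131, 93, 46
284 109, 78, 41 104, 73, 35 115, 79, 40 128, 91, 48 130, 93, 47 132, 94, 48 134, 96, 51 133, 95, 50 134, 97, 52
285 111, 77, 37 107, 76, 40 113, 81, 43 128, 90, 47 132, 95, 48 133, 96, 52 133, 95, 50 134, 95, 49 133, 96, 53
```

The sunlit patch lies on the top edge, so its lower border marks the near top corner: side v≈190, scene still to be read. I'll recompute the height from that.

```bash
python3 - <<'E'
from h import *
W,S,D=load("wrist6"),load("scene6"),load("side6")
print([int(S["pixels"][v,312:315].mean()) for v in range(230,246)])
yv=np.array([-.236,.972,0]);p=np.array([416.6,151.4,243])
for k,c,u,v in(("side top",D,321,190.3),("side bot",D,319.5,262),("scene bot",S,310.5,279.3),("scene top",S,312.5,239)): print(k,onpl(c,u,v,p,yv).round(1))
# old picture 4 light patch
D4,S4=load("side4"),load("scene4")
print("peg tip seen", [onpl(c,u,v,np.array([461,107.5,208.5]),np.array([-.265,.964,0])).round(1) for c,u,v in((D,300.3,191),(S,295.9,228.2))])
E
```

```text
[136, 151, 154, 154, 154, 154, 154, 154, 149, 132, 103, 87, 86, 85, 87, 87]
side top [416.1 151.3 236.2]
side bot [406.4 148.9  90.3]
scene bot [405.9 148.8  99.5]
scene top [416.9 151.5 240.7]
peg tip seen [array([458.8, 106.9, 206.8]), array([457.1, 106.4, 209.9])]
```

```bash
python3 - <<'E'
from h import *
W=load("wrist6");w=lambda x,y:(235+x/4.5,95+y/4.5)
yv=np.array([-.236,.972,0]);xv=np.array([.972,.236,0])
for zt in(237,240,243):
    t=onplane(W,*w(63,93),zt);b=onplane(W,*w(45,66),zt-150);d=b-t
    print(zt,"bottom rel top: along y",(d@yv).round(1),"along x",(d@xv).round(1))
E
```

```text
237 bottom rel top: along y -2.1 along x -7.6
240 bottom rel top: along y -2.2 along x -7.6
243 bottom rel top: along y -2.2 along x -7.5
```

```bash
python3 -m pendant '[-0.001,0.005,0.006,0,1, -0.002,0.013,0.013,0,1, -0.0015,0.02,0.0155,0,1, -0.0015,0.025,0.0165,0,1, -0.001,0.03,0.0175,0,1, -0.001,0.034,0.0185,0,1, -0.001,0.038,0.0195,0,1, -0.001,0.038,0.0195,0,1, -0.001,0.038,0.0195,0,1]'
```

```text
clock: 9.1
tool_pos: [470.3, 88.9, 230.6]
eef_rot: [-0.0, 0.618, 0.786, -0.0]
force: [0.2, -0.3, -2.6]
opening: 0.083
```

```bash
python3 -m pendant '[0,0.003,0.0006,0,1, 0,0.006,0.0012,0,1, 0.0005,0.009,0.002,0,1, 0.0005,0.012,0.0025,0,1, 0.0005,0.012,0.0025,0,1]'
python3 - <<'E'
from h import *
snap("wrist","side","scene",tag=8)
a=crop("wrist8",235,95,345,215,4.2)
b=crop("scene8",255,200,345,290,3.6);c=crop("side8",255,160,345,280,3.6)
c=cv2.resize(c,None,fx=1,fy=1)
h=max(i.shape[0] for i in(a,b,c))
pad=lambda i:cv2.copyMakeBorder(i,0,h-i.shape[0],0,0,cv2.BORDER_CONSTANT)
cv2.imwrite("pics/c8.png",cv2.resize(np.hstack([pad(a),pad(c)]),None,fx=1,fy=1)); print(a.shape,c.shape)
E
```

```text
clock: 9.6
tool_pos: [482.4, 92.3, 228.1]
eef_rot: [0.0, 0.618, 0.786, 0.0]
force: [0.1, -0.1, -1.0]
opening: 0.088
(504, 462, 3) (432, 324, 3)
```

View pics/c8.png

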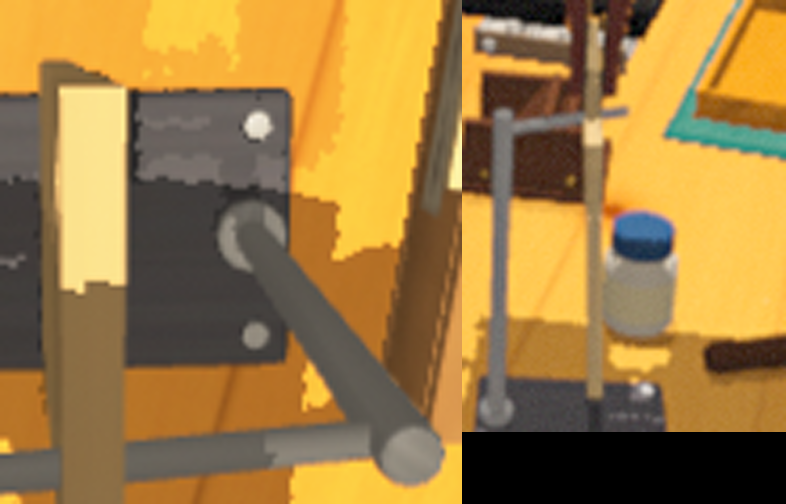

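Wrist view: the peg emerges on both sides of the plate, (0–60,470) on the left and (130–360,450) on the right. It runs below the top edge and the force is near zero, so it is through hole 3. I'll go deeper, then lower until it rests.

```bash
python3 -m pendant '[0,0.004,0.0009,0,1, 0.0002,0.008,0.0017,0,1, 0.0004,0.012,0.0026,0,1, 0.0005,0.016,0.0034,0,1, 0.0005,0.016,0.0045,0,1, 0.0005,0.016,0.0055,0,1, 0.0005,0.016,0.006,0,1, 0.0005,0.016,0.006,0,1]'
```

```text
clock: 10.55
tool_pos: [497.5, 96.4, 222.3]
eef_rot: [0.0, 0.618, 0.786, 0.0]
force: [0.6, -0.4, 0.4]
opening: 0.083
```

```bash
python3 -m pendant '[0,0,0.0007,0,1, 0,0,0.0014,0,1, 0,0,0.0014,0,1]'; python3 -m pendant '[0,0,0.0007,0,1, 0,0,0.0014,0,1, 0,0,0.0014,0,1]'
```

```text
clock: 10.85
tool_pos: [497.6, 96.5, 221.5]
eef_rot: [0.0, 0.618, 0.786, 0.0]
force: [-2.0, -0.2, 7.3]
opening: 0.09
clock: 11.15
tool_pos: [497.7, 96.3, 220.5]
eef_rot: [0.0, 0.618, 0.786, 0.0]
force: [-2.3, -1.7, 11.2]
opening: 0.09
```

```bash
python3 -m pendant '[0,0,-0.001,0,1, 0,0,-0.0015,0,0.92, 0,0,-0.0015,0,0.9, 0,0,-0.0015,0,0.88, 0,0,-0.0015,0,0.86, 0,0,-0.0015,0,0.83, 0,0,-0.0015,0,0.8, 0,0,-0.0015,0,0.75, 0,0,-0.0015,0,0.7, 0,0,-0.0015,0,0.65, 0,0,-0.0015,0,0.65, 0,0,-0.0015,0,0.65]'
python3 - <<'E'
from h import *
snap("wrist","side",tag=9)
a=crop("wrist9",210,95,365,260,3.0);c=crop("side9",255,150,345,280,3.5)
h=max(i.shape[0] for i in(a,c))
pad=lambda i:cv2.copyMakeBorder(i,0,h-i.shape[0],0,0,cv2.BORDER_CONSTANT)
cv2.imwrite("pics/c9.png",np.hstack([pad(a),pad(c)])); print(a.shape,c.shape)
E
```

```text
clock: 12.35
tool_pos: [497.4, 96.5, 220.9]
eef_rot: [-0.0, 0.618, 0.786, 0.0]
force: [-0.1, -0.5, -0.5]
opening: 0.351
(495, 465, 3) (455, 315, 3)
```

The picture limit is reached, so I'll use masks from here. I'll find the sunlit patch on the plate's top edge, and check it sits where a level hanging plate's would.

```bash
cat > m.py <<'E'
from h import *
def patch(name,box):
    c=load(name);x0,y0,x1,y1=box
    im=c["pixels"][y0:y1,x0:x1].astype(int)
    m=((im[:,:,0]>225)&(im[:,:,1]>190)&(im[:,:,2]>125)).astype(np.uint8)
    n,l,s,ce=cv2.connectedComponentsWithStats(m)
    for i in np.argsort(-s[1:,4])[:3]+1: print(name,"box",(s[i,0]+x0,s[i,1]+y0,s[i,2],s[i,3]),"area",s[i,4],"c",(ce[i]+[x0,y0]).round(1))
E
python3 - <<'E'
from m import *
for n in("wrist6","wrist8","wrist9"): patch(n,(230,100,300,260))
for n in("side6","side8","side9"): patch(n,(280,150,330,215))
E
```

```text
wrist6 box (np.int32(250), np.int32(116), np.int32(15), np.int32(49)) area 682 c [256.7 138.8]
wrist8 box (np.int32(249), np.int32(116), np.int32(16), np.int32(49)) area 682 c [256.7 138.7]
wrist8 box (np.int32(294), np.int32(122), np.int32(5), np.int32(5)) area 16 c [295.7 124.1]
wrist9 box (np.int32(249), np.int32(116), np.int32(16), np.int32(49)) area 713 c [257.  138.9]
wrist9 box (np.int32(281), np.int32(123), np.int32(6), np.int32(5)) area 23 c [283.2 125.1]
side6 box (np.int32(320), np.int32(183), np.int32(4), np.int32(7)) area 27 c [321.4 186.1]
side6 box (np.int32(280), np.int32(169), np.int32(1), np.int32(1)) area 1 c [280. 169.]
side8 box (np.int32(289), np.int32(194), np.int32(5), np.int32(6)) area 25 c [291.2 196.5]
side8 box (np.int32(280), np.int32(169), np.int32(1), np.int32(1)) area 1 c [280. 169.]
side9 box (np.int32(280), np.int32(196), np.int32(4), np.int32(7)) area 27 c [281.4 198.9]
side9 box (np.int32(280), np.int32(169), np.int32(1), np.int32(1)) area 1 c [280. 169.]
```

The plate is unmoved now that the fingers are open. I'll lift straight up and clear.

```bash
python3 -m pendant '[0,0,-0.005,0,0.6, 0,0,-0.015,0,0.6, 0,0,-0.03,0,0.6, 0,0,-0.05,0,0.6, 0,0,-0.075,0,0.6, 0,0,-0.1,0,0.6, 0,0,-0.12,0,0.6, 0,0,-0.12,0,0.6, 0,0,-0.12,0,0.6, 0,0,-0.12,0,0.6]'
python3 - <<'E'
from m import *
snap("wrist","side","scene",tag=10)
patch("wrist10",(200,60,340,300)); patch("side10",(260,150,340,215)); patch("scene10",(260,200,340,260))
W=load("wrist10"); 
for n in("side10","scene10"):
    a=load(n.replace("10","0"))["pixels"].astype(int);b=load(n)["pixels"].astype(int)
    for k,(x0,y0,x1,y1) in dict(pot=((290,222,312,252) if "side" in n else (286,222,310,250)),spool=(198,208,222,238)).items(): print(n,k,"blue/diff",np.abs(a-b)[y0:y1,x0:x1].mean().round(1))
E
```

```text
clock: 13.45
tool_pos: [496.7, 96.3, 339.8]
eef_rot: [-0.001, 0.618, 0.786, -0.001]
force: [-0.7, -0.1, 0.1]
opening: 0.395
wrist10 box (np.int32(255), np.int32(109), np.int32(8), np.int32(34)) area 268 c [258.5 125.3]
wrist10 box (np.int32(310), np.int32(101), np.int32(8), np.int32(29)) area 106 c [313.3 115. ]
wrist10 box (np.int32(276), np.int32(117), np.int32(4), np.int32(5)) area 15 c [277.6 118.9]
side10 box (np.int32(280), np.int32(194), np.int32(4), np.int32(9)) area 33 c [281.4 198.1]
side10 box (np.int32(278), np.int32(169), np.int32(3), np.int32(1)) area 3 c [279. 169.]
side10 box (np.int32(264), np.int32(167), np.int32(2), np.int32(1)) area 2 c [264.5 167. ]
side10 pot blue/diff 11.6
side10 spool blue/diff 2.8
scene10 pot blue/diff 10.2
scene10 spool blue/diff 7.8
```

```bash
python3 -m pendant '[0,0,0,0,0.6, 0,0,0,0,0.6, 0,0,0,0,0.6, 0,0,0,0,0.6, 0,0,0,0,0.6, 0,0,0,0,0.6, 0,0,0,0,0.6, 0,0,0,0,0.6]' | head -1
python3 - <<'E'
from m import *
snap("wrist","side","scene",tag=11)
for n,b in(("wrist",(200,60,340,300)),("side",(260,150,340,215))): 
    patch(n+"11",b); a=load(n+"10")["pixels"].astype(int);c=load(n+"11")["pixels"].astype(int)
    print(n,"motion diff mean/max",np.abs(a-c).mean().round(2),(np.abs(a-c).max(2)>60).sum())
W,S,D=load("wrist11"),load("scene11"),load("side11")
yv=np.array([-.236,.972,0]);xv=np.array([.972,.236,0])
e=onplane(W,259,109,210);h3=e-52.5*yv
root,tip=np.array([520,122,195.]),np.array([459.5,107.3,208.5]);pz=(tip-root)/np.linalg.norm(tip-root)
print("near end",e.round(1),"hole3",h3.round(1),"z on peg~",((h3-root)[:2]@pz[:2]/np.linalg.norm(pz[:2])**2).round(1),"lat",(np.cross(pz,[0,0,1])@(h3-root)).round(1))
print("near-top height side",onpl(D,281.5,203.3,e,yv).round(1))
E
```

```text
clock: 14.4
wrist11 box (np.int32(253), np.int32(109), np.int32(9), np.int32(35)) area 298 c [256.9 125.1]
wrist11 box (np.int32(309), np.int32(100), np.int32(8), np.int32(30)) area 106 c [312.2 114.9]
wrist11 box (np.int32(275), np.int32(117), np.int32(4), np.int32(5)) area 14 c [276.6 118.8]
wrist motion diff mean/max 2.98 2363
side11 box (np.int32(280), np.int32(194), np.int32(4), np.int32(9)) area 34 c [281.4 198.2]
side11 box (np.int32(278), np.int32(169), np.int32(3), np.int32(1)) area 3 c [279. 169.]
side11 box (np.int32(264), np.int32(167), np.int32(3), np.int32(1)) area 3 c [265. 167.]
side motion diff mean/max 2.63 40
near end [483.1 166.7 210. ] hole3 [495.5 115.6 210. ] z on peg~ 25.9 lat -0.4
near-top height side [478.9 165.6 207.5]
```

```bash
python3 - <<'E'
from bench import r
s=r.get_state(); print(s["clock"],s["force"].round(1)); print(r.close_job())
E
```

```text
14.55 [-0.   0.2  0.7]
the job is handed in; nothing more can be done
None
```

I took the template out along its slot and hung it on the peg by hole 3, the hole above its centre of mass. I then opened the gripper, lifted it 120 mm clear and handed the job in at 14.6 s.

**Position:** The last checks put hole 3 about 26 mm from the peg's root and within 1 mm of its axis sideways. The bar's near end measured about 207.5 mm high, or roughly 209.5 mm after correcting for the side camera's bias; a level bar should be at 209.4 mm. Earlier height readings of the plate from the two fixed cameras disagreed by up to about 10 mm; the final figure rests on the side camera alone.

**At rest:** The plate stayed put between the last two side-camera pictures, taken about 1 s apart. The wrist pictures differed by 1–2 px across the whole frame, which I took to be the arm settling. The force on the tool was about 0.

**Not confirmed by eye:** I had used all 12 picture views before releasing the template, so everything after that was checked only from pixel measurements.

**Pot and spool:** I did not measure these separately at the end. The picture difference from the start was small at the spool and larger at the pot, where the template now stands close in front of it. No move went near either, and the wrist force showed no unexpected contact.

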